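# Refit the washed prefilter in the cyclone and lock it with the rod

## Robot

A 7-joint arm with a two-finger parallel gripper is mounted at the origin on the work surface. World frame = base frame: x ahead of the robot, y to its left, z up, the work surface at z = 0. Lengths are in m, angles in degrees, forces in N, time in s.
With the tool pointing down it reaches from about 0.425 to 0.875 m from the base axis. Payload 4.7 kg.
Tool frame: the origin (TCP) lies on the centre line of the jaws, within the pads' length; the fingertips stand 19 mm ahead of it and the grasp point (between the pads) is the TCP; z points along the fingers, y is the line along which they close (so a half turn about z gives the same grasp; the last joint's range is limited). The gripper opens to 87 mm and grips with 3 to 60 N. Pads are 19 mm wide; open, the fingers measure 117 mm over their backs; the gripper's body (75 mm by 190 mm) begins 51 mm behind the grasp point.
Start: joints at [76.209, 18.392, -4.016, 83.108, 1.295, 78.541, -3.26], TCP at [0.164, -0.629, 0.212] pointing down, gripper open.
Joint ranges: [-163.93, 163.93], [-17.29, 119.83], [-79.2, 71.16], [3.27, 140.29], [-89.18, 269.18], [5.43, 117.66], [-154.24, 154.24]. Speed limits (degrees/s): [147.25, 147.25, 180, 180, 180, 180, 180].

## Interface

Orientations are given as [roll, pitch, yaw] about the fixed x, y, z axes, in that order (R = Rz(yaw) Ry(pitch) Rx(roll)).
In Python, from cell import env, imaging gives the robot as it stands.
- The arm moves only by the shell command python3 -m crank 'ROWS' [OPENING] [FORCE]. ROWS is JSON, a list of rows, each an object of numbers: "x", "y", "z": the shift along the tool's x, y, z in m; "turn": the turn about the tool's z in rad. In form: [{"x": .., "y": .., "z": .., "turn": ..}, ...]. A call has 1 to 12 rows; each row is the pose to reach, as a shift and turn from the pose commanded when the call began, along the tool's axes at that moment; what a row does not reach only later rows make up. A row lasts 1/8 s, in which the tool goes at most 62.5 mm and 10.7 degrees, less where a joint would pass 70% of its speed; a pose out of reach is approached as far as the arm can. A call with a gripper value outside its range is refused whole. OPENING is the finger opening in m, from 0 to 0.087, set as the call begins (- or left out, the last holds). The fingers move at their own pace and stop on an object; FORCE is the grip in N (left out, the last holds). Time passes only in rows, so rows that repeat a pose let the fingers close. It gives the time, the measured TCP pose, the force, the opening and the grip force at its end, in the units of the state.
- env.get_obs(): the state, without advancing time (a new reading comes with each control period).
- imaging.read_camera(name): name is "scene" or "top" or "wrist"; returns the picture (480x640x3 uint8, red, green, blue); there is no depth.
- imaging.get_calibration(name): a dict with "camera_matrix" (3x3 intrinsics, pixels), "position" and "attitude" of the camera in the world. Camera axes: x right, y up, looking along -z (the intrinsics and any distortion apply to the point x, -y, -z); pixel columns grow to the right and rows downward; lengths in m; the calibration is good to about 2 mm. The wrist camera is an equidistant fisheye: a pixel r from the principal point sees the ray r / f radians off the axis. A picture is of the moment at which its call begins: read the wrist's pose just before it. get_calibration takes no time and is no camera call; for the wrist camera it gives the pose at the moment of the call.
- env.sign_off(): hands the job in; it is judged then, once.
The state is a dict: "time_s": time; "qpos": joint angles; "joint_velocities": joint speeds; "effort": joint torques, N m; "tool_pos": TCP position; "tool_rot": TCP orientation; "force": force on the tool from outside, world axes, zero at the start; "wrist_torque": the same for the moment, N m; "grip_width": finger opening in m; "grasp_force": force on a finger pad.
Only numpy, scipy, OpenCV 4.12 (cv2) and the standard library are available. Lean on these libraries where they do the work, as an engineer would, in place of code of your own. Each camera call takes 0.05 s, during which the arm holds its last target. There are 200 camera calls.

## Task

Put the washed prefilter (white mesh, blue rim) from the turntable flat into the dish of the white cyclone base, hub up, then push the orange-headed locking rod from its holder through the filter's hub into the base until its head sits on the hub. Finally lower the clear shroud over it all until it stands on the base's grey flange. Drop nothing, and leave the two dusty filters where they lie.

Things in the scene. Friction and masses are not known exactly. Their poses are not given: they have to be found in the camera images.
- filter: washed round prefilter, white mesh disc with blue rim, 90 mm across and 14 mm thick, with a blue central hub tube 34 mm in diameter that rises to 40 mm above the underside (26 mm of it above the disc: the place to grip). A 15 mm hole runs through the hub and disc. Origin at the centre of its underside, z up along the hole. 0.07 kg. It lies on the turntable with its underside 30 mm above the bench
- dusty_filter_a: left alone: prefilter of the same shape and size as filter, but with dust-brown mesh and grey rim and hub; origin at the centre of its underside, z up
- dusty_filter_b: left alone: prefilter of the same shape and size as filter, but with dust-brown mesh and grey rim and hub; origin at the centre of its underside, z up
- turntable: wooden lazy Susan, 260 mm in diameter, top 30 mm above the bench, carrying the three filters with centres 70 mm from its axis; it turns stiffly. Origin at the centre of its underside
- cyclone_base: fixed white cyclone base: grey flange 150 mm in diameter and 12 mm thick at the bottom; on it a white drum 108 mm in diameter whose rim is 60 mm above the bench. In its top a dish 95 mm across and 14 mm deep (floor 46 mm above the bench) that takes the filter, with a 15 mm hole going down 34 mm from the middle of the dish floor. Origin at the centre of its underside, z up
- seat (a point): centre of the cyclone base's dish floor, at the mouth of its 15 mm hole, 46 mm above the bench; the seated filter's origin lies here
- rod_holder: fixed grey round block 64 mm in diameter and 44 mm high with a yellow ring and a 15 mm upright through hole in which the rod is parked. Origin at the centre of its underside
- rod: stiff steel locking rod, 108 mm long, parked upright in its holder: shaft 12 mm in diameter and 68 mm long with a tapered tip (6 mm across at the end, full width after 9 mm), then a round orange head 28 mm in diameter and 40 mm high (the place to grip). Origin at the tip of the shaft (lower end), z from tip to head. 0.09 kg. Fully home its tip is 28 mm below seat
- shroud: clear plastic cyclone shroud standing open side down: outer diameter 122 mm, inner 116 mm, closed top 126 mm up (inner height 122), with a red round knob 34 mm in diameter from 126 to 166 mm above its lower rim (the place to grip); red rim bands. Origin at the centre of its open underside, z up. 0.25 kg. Seated, its underside is 12 mm above the bench
Mind the look-alikes: they are no part of the job. What is meant by the rod is not yellow, and is the larger of those in its own colour.

How it is judged:
By the outcome, as a careful person would: the job done as asked, in the order asked, and still so for the second after the job is handed in, with the robot touching nothing.
It also fails if it takes over 72 s, if anything falls off the work surface, if the arm or the gripper's body presses on something with over 40 N, if the wrist force passes 120 N, or if a joint passes its speed limit or range.

## Working session

There is one attempt and no reset: what is moved stays moved. The work goes in short steps, Python scripts to look and compute and a shell command to move; the robot and the scene stay as the last step left them, time stands still between calls to the robot, and variables do not carry over. Pictures are saved under pics/ and viewed, at most 10 in all, crops included, and the job is handed in when it is done.

```bash
ls; mkdir -p pics
python3 - <<'E'
from cell import env, imaging
import cv2
o=env.get_obs();print({k:o[k] for k in('time_s','tool_pos','tool_rot','force','grip_width')})
for n in('scene','top','wrist'):
    print(n,imaging.get_calibration(n)); cv2.imwrite(f'pics/{n}0.png',imaging.read_camera(n)[:,:,::-1])
E
```

```text
pics
{'time_s': 0.0, 'tool_pos': array([ 0.16362564, -0.62847282,  0.21058616]), 'tool_rot': array([-1.79892666e+02,  8.25163451e-03,  1.45997211e+01]), 'force': array([ 0.73705991,  0.11397798, -0.2438796 ]), 'grip_width': 0.08676818492517817}
scene {'camera_matrix': array([[625.11028309,   0.        , 321.69161342],
       [  0.        , 625.11028309, 241.6120999 ],
       [  0.        ,   0.        ,   1.        ]]), 'position': array([ 1.04828235, -0.74337224,  0.68369622]), 'attitude': array([55.51368454, -0.94392409, 36.24098307])}
top {'camera_matrix': array([[599.98610049,   0.        , 333.54367144],
       [  0.        , 599.98610049, 244.60973742],
       [  0.        ,   0.        ,   1.        ]]), 'position': array([0.29054852, 0.00465919, 1.294797  ]), 'attitude': array([ 11.17709116,   1.14788341, -91.43200412])}
wrist {'camera_matrix': array([[371.64829954,   0.        , 318.37919578],
       [  0.        , 371.64829954, 244.20503576],
       [  0.        ,   0.        ,   1.        ]]), 'position': array([ 0.23396958, -0.60932553,  0.3839059 ]), 'attitude': array([-15.25252278,   0.11997047, -75.4134575 ])}
```

View pics/top0.png

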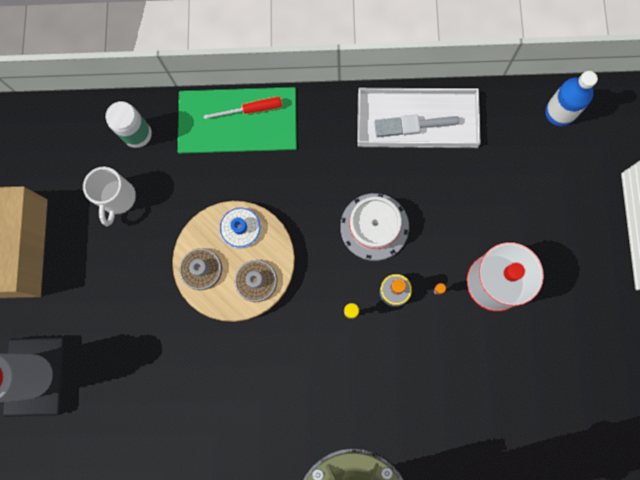

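View pics/scene0.png

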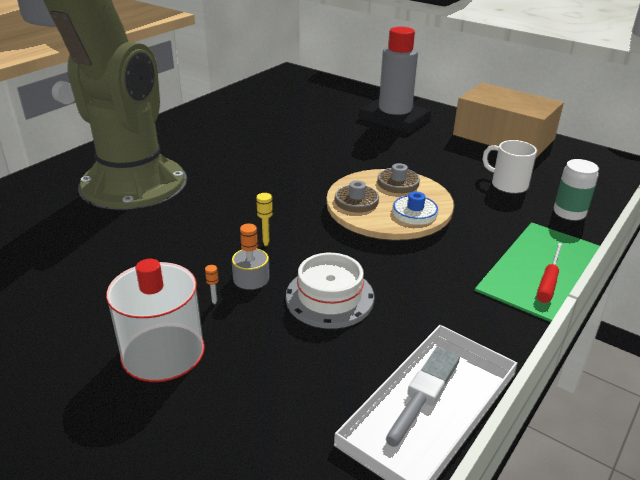

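The top view shows the filter hub at (239,227), the base at (375,222), the rod head at (398,286) and the knob at (514,271). In the scene view they are at (416,201), (330,278), (249,230) and (149,263). A small orange rod, at (440,288) in the top view, and a yellow one, at (351,311), stand near the holder.

```bash
cat > h.py <<'E'
import numpy as np, cv2
from scipy.spatial.transform import Rotation as R
from cell import env, imaging
def look(n):
    c=imaging.get_calibration(n); return imaging.read_camera(n),c
def ray(c,n,p):
    K=c['camera_matrix']; u=np.array([(p[0]-K[0,2])/K[0,0],(p[1]-K[1,2])/K[1,1]])
    if n=='wrist':
        r=np.hypot(*u)+1e-12; d=np.array([*(u/r*np.sin(r)),np.cos(r)])
    else: d=np.array([*u,1.])
    d=R.from_euler('xyz',c['attitude'],degrees=True).apply(d*[1,-1,-1]); return d/np.linalg.norm(d)
def proj(c,n,X):
    K=c['camera_matrix']; q=R.from_euler('xyz',c['attitude'],degrees=True).inv().apply(np.atleast_2d(X)-c['position'])*[1,-1,-1]
    if n=='wrist':
        s=np.hypot(q[:,0],q[:,1])+1e-12; u=q[:,:2]/s[:,None]*np.arctan2(s,q[:,2])[:,None]
    else: u=q[:,:2]/q[:,2:]
    return u*K[0,0]+K[:2,2]
def plane(c,n,p,z):
    d=ray(c,n,p); return c['position']+d*(z-c['position'][2])/d[2]
def tri(obs):  # [(c,n,p)]
    A=0;b=0
    for c,n,p in obs:
        d=ray(c,n,p);P=np.eye(3)-np.outer(d,d);A=A+P;b=b+P@c['position']
    return np.linalg.solve(A,b)
def blobs(img,lo,hi,amin=30):
    h=cv2.cvtColor(img,cv2.COLOR_RGB2HSV); m=cv2.inRange(h,lo,hi)
    n,l,s,ce=cv2.connectedComponentsWithStats(m)
    return [(s[i],ce[i].round(1)) for i in range(1,n) if s[i][4]>=amin]
C=dict(orange=((8,150,90),(17,255,255)),blue=((105,150,60),(125,255,255)),red=((0,150,80),(5,255,255)),yellow=((25,150,90),(33,255,255)))
E
python3 - <<'E'
from h import *
V={n:look(n) for n in('top','scene')}
for n in V:
    for k in C:
        print(n,k,[(list(map(int,s)),list(p)) for s,p in blobs(V[n][0],*C[k],40)])
P={'hub':((239,225.5),(416,197)),'rodhead':((399,285),(249,228)),'knob':((514,271),(149,264)),'hole':((375,223),(330,278)),
'small':((440,288),(211,269)),'yel':((351,310),(264,197))}
for k,(a,b) in P.items(): print(k,tri([(V['top'][1],'top',a),(V['scene'][1],'scene',b)]).round(3))
E
```

```text
top orange [([391, 279, 15, 15, 69], [np.float64(397.6), np.float64(286.5)]), ([435, 283, 11, 11, 65], [np.float64(439.9), np.float64(288.1)])]
top blue [([558, 77, 36, 34, 820], [np.float64(574.3), np.float64(95.0)]), ([545, 104, 26, 23, 110], [np.float64(552.9), np.float64(118.9)]), ([231, 218, 16, 16, 171], [np.float64(238.4), np.float64(225.4)])]
top red [([243, 98, 39, 15, 368], [np.float64(261.9), np.float64(105.0)]), ([504, 263, 21, 18, 273], [np.float64(513.9), np.float64(271.6)])]
top yellow [([381, 274, 31, 31, 131], [np.float64(399.0), np.float64(287.3)]), ([344, 303, 15, 15, 180], [np.float64(351.1), np.float64(310.2)])]
scene orange [([240, 223, 18, 28, 403], [np.float64(248.3), np.float64(236.5)]), ([205, 265, 13, 20, 217], [np.float64(211.2), np.float64(273.9)])]
scene blue [([408, 192, 17, 19, 276], [np.float64(415.9), np.float64(200.9)])]
scene red [([389, 27, 26, 26, 581], [np.float64(401.2), np.float64(39.1)]), ([136, 258, 27, 36, 775], [np.float64(149.2), np.float64(275.4)]), ([537, 264, 22, 39, 520], [np.float64(547.7), np.float64(283.6)]), ([135, 295, 58, 23, 71], [np.float64(165.3), np.float64(310.8)]), ([121, 343, 84, 39, 181], [np.float64(168.0), np.float64(370.9)])]
scene yellow [([256, 192, 16, 11, 109], [np.float64(263.7), np.float64(196.9)]), ([258, 203, 14, 24, 111], [np.float64(264.7), np.float64(213.7)]), ([232, 250, 23, 19, 46], [np.float64(238.9), np.float64(261.2)])]
hub [0.581 0.222 0.068]
rodhead [ 0.44  -0.105  0.109]
knob [ 0.453 -0.319  0.165]
hole [ 0.582 -0.066  0.046]
small [ 0.436 -0.192  0.073]
yel [ 0.393 -0.009  0.107]
```

```bash
python3 -m crank '[{"x":0.2,"y":-0.15,"z":-0.05,"turn":0},{"x":0.433,"y":-0.33,"z":-0.05,"turn":0},{"x":0.433,"y":-0.33,"z":-0.05,"turn":0},{"x":0.433,"y":-0.33,"z":-0.05,"turn":0},{"x":0.433,"y":-0.33,"z":-0.05,"turn":0},{"x":0.433,"y":-0.33,"z":-0.05,"turn":0},{"x":0.433,"y":-0.33,"z":-0.05,"turn":0},{"x":0.433,"y":-0.33,"z":-0.05,"turn":0},{"x":0.433,"y":-0.33,"z":-0.05,"turn":0},{"x":0.433,"y":-0.33,"z":-0.05,"turn":0},{"x":0.433,"y":-0.33,"z":-0.05,"turn":0}]'
python3 - <<'E'
from h import *
a,c=look('wrist'); print(c['position'],c['attitude']); np.save('w1.npy',a); import pickle; pickle.dump(c,open('w1.pkl','wb'))
cv2.imwrite('pics/w1.png',a[:,:,::-1])
for k in C: print(k,[(list(map(int,s)),list(map(float,p))) for s,p in blobs(a,*C[k],80)])
for X in([0.581,0.222,.07],[.44,-.105,.109],[.453,-.319,.166],[.582,-.066,.046]): print(proj(c,'wrist',X))
E
```

```text
time_s: 1.62
tool_pos: [0.4992, -0.2013, 0.2614]
tool_rot: [180.0, 0.1, 14.6]
force: [1.0, -0.3, -0.9]
grip_width: 0.087
grasp_force: 0.0
[ 0.56952627 -0.18170128  0.43458139] [-1.53018315e+01 -3.36149280e-03 -7.54391360e+01]
orange [([190, 237, 36, 37, 843], [206.8, 255.9]), ([284, 259, 20, 25, 361], [293.7, 271.3])]
blue [([603, 0, 37, 52, 1624], [623.0, 23.4]), ([567, 15, 28, 45, 347], [575.4, 38.7]), ([1, 50, 43, 64, 842], [17.8, 80.7])]
red [([357, 217, 60, 35, 109], [382.0, 227.4])]
yellow [([104, 267, 21, 14, 215], [113.4, 273.9])]
[[10.22266122 81.48287568]]
[[205.95455219 261.46686866]]
[[440.64376987 328.2487998 ]]
[[215.06386636 109.21646197]]
```

View pics/w1.png

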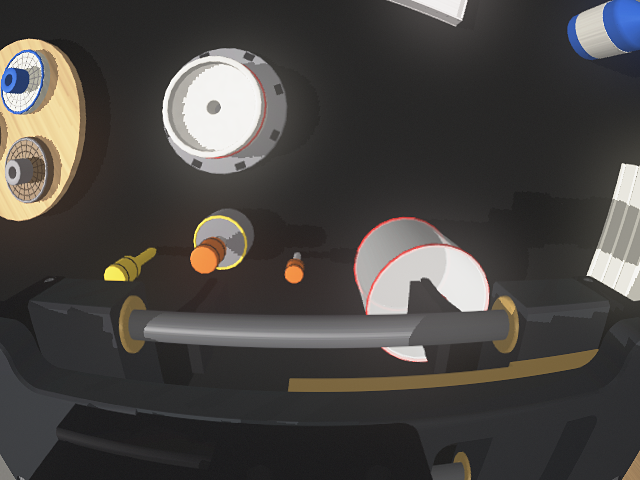

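The wrist view shows the dish hole at (213,107), the rod head top at (204,257), the hub at (15,80) and the shroud top centred near (430,300). The gripper bar hides the area below row 280. All of it agrees with the first estimates. Next I'll look at the filter from close by.

```bash
python3 -m crank '[{"x":0.114,"y":-0.384,"z":0},{"x":0.114,"y":-0.384,"z":0},{"x":0.114,"y":-0.384,"z":0.06},{"x":0.114,"y":-0.384,"z":0.06},{"x":0.114,"y":-0.384,"z":0.06},{"x":0.114,"y":-0.384,"z":0.06},{"x":0.114,"y":-0.384,"z":0.06},{"x":0.114,"y":-0.384,"z":0.06},{"x":0.114,"y":-0.384,"z":0.06}]'
python3 - <<'E'
from h import *; import pickle
a,c=look('wrist'); o=env.get_obs();print(o['tool_pos'],o['tool_rot'])
pickle.dump((a,c),open('w2.pkl','wb'))
for k in('blue',): print(k,[(list(map(int,s)),list(map(float,p))) for s,p in blobs(a,*C[k],80)])
u=proj(c,'wrist',[.581,.222,.07])[0].round().astype(int);print(u)
x,y=max(u[0]-120,0),max(u[1]-100,0)
cr=a[y:y+200,x:x+240,::-1]; cv2.imwrite('pics/w2.png',cv2.resize(cr,None,fx=3,fy=3)); print(x,y)
E
```

```text
[ 0.49867606 -0.20220417  0.26136028] [1.79983641e+02 5.41325595e-02 1.44410167e+01]
blue [([602, 0, 38, 51, 1629], [622.6, 22.7]), ([567, 14, 28, 45, 354], [575.1, 38.0]), ([1, 50, 43, 64, 830], [17.4, 80.7])]
[10 82]
0 0invalid input
```

View pics/w2.png

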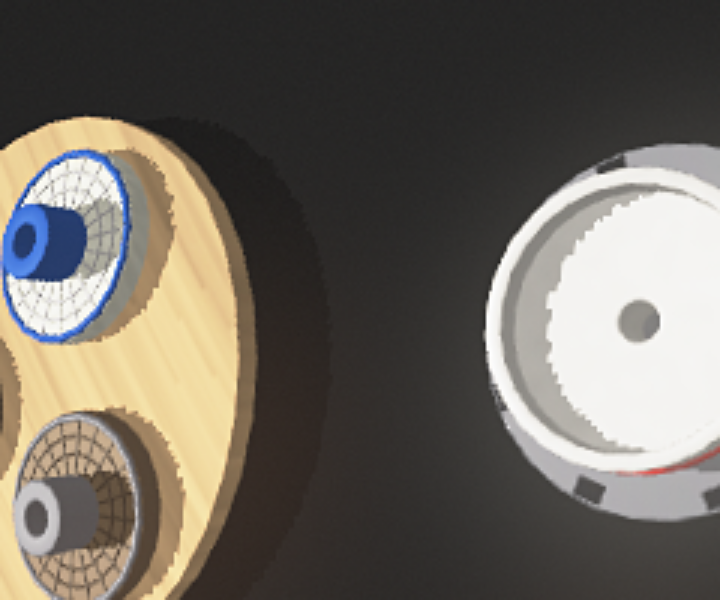

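The move was refused because "turn" was left out, so this is still the old pose. It shows the hub hole at about (8,81) and the dish hole at (213,107). I'll repeat the move.

```bash
python3 -m crank '[{"x":0.114,"y":-0.384,"z":0,"turn":0},{"x":0.114,"y":-0.384,"z":0,"turn":0},{"x":0.114,"y":-0.384,"z":0.06,"turn":0},{"x":0.114,"y":-0.384,"z":0.06,"turn":0},{"x":0.114,"y":-0.384,"z":0.06,"turn":0},{"x":0.114,"y":-0.384,"z":0.06,"turn":0},{"x":0.114,"y":-0.384,"z":0.06,"turn":0},{"x":0.114,"y":-0.384,"z":0.06,"turn":0},{"x":0.114,"y":-0.384,"z":0.06,"turn":0}]'
python3 - <<'E'
from h import *; import pickle
a0,c0=pickle.load(open('w2.pkl','rb'))
a,c=look('wrist'); o=env.get_obs();print(o['tool_pos'],o['tool_rot'])
pickle.dump((a,c),open('w3.pkl','wb'))
for k in('blue',): print(k,[(list(map(int,s)),list(map(float,p))) for s,p in blobs(a,*C[k],80)])
u=proj(c,'wrist',[.581,.222,.07])[0].round().astype(int);print(u)
t=imaging.get_calibration('top')
print('hole',tri([(c0,'wrist',(213,107)),(t,'top',(375,222.5))]))
x,y=max(u[0]-120,0),max(u[1]-100,0)
cr=a[y:y+200,x:x+240,::-1]; cv2.imwrite('pics/w3.png',cv2.resize(cr,None,fx=3,fy=3)); print(x,y)
E
```

```text
time_s: 2.85
tool_pos: [0.5138, 0.1975, 0.2015]
tool_rot: [179.9, 0.0, 14.4]
force: [0.9, -0.0, 0.6]
grip_width: 0.0866
grasp_force: 0.0
[0.51396483 0.19724009 0.20160996] [1.79923066e+02 7.05183596e-03 1.43878104e+01]
blue []
[311 147]
hole [ 0.58302556 -0.06563539  0.05018949]
191 47
```

View pics/w3.png

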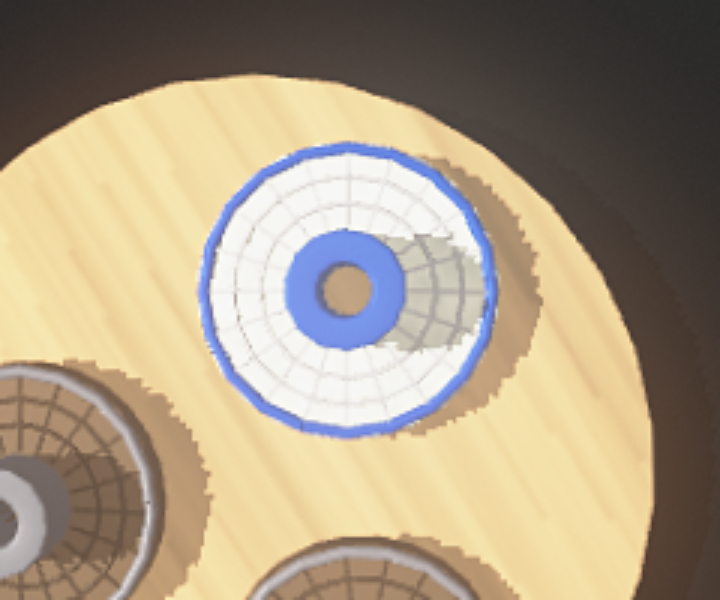

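The hub top is centred at crop (345,290), which is pixel (306,143.7) in the full image.

```bash
cat >> h.py <<'E'
def delta(o,target):  # tool-axes shift to target
    return R.from_euler('xyz',o['tool_rot'],degrees=True).inv().apply(np.array(target)-o['tool_pos'])
E
python3 - <<'E'
from h import *; import pickle
a0,c0=pickle.load(open('w2.pkl','rb'));a,c=pickle.load(open('w3.pkl','rb'))
print(tri([(c0,'wrist',(8,80.7)),(c,'wrist',(306,143.7))]))
p=plane(c,'wrist',(306,143.7),.07);print(p)
o=env.get_obs();print(delta(o,[p[0],p[1],.066]))
E
```

```text
[0.58248502 0.22683098 0.06937854]
[0.58282433 0.22679877 0.07      ]
[ 0.07406135 -0.01170321  0.13558526]
```

```bash
python3 -m crank '[{"x":0.055,"y":-0.0117,"z":0,"turn":0},{"x":0.074,"y":-0.0117,"z":0.03,"turn":0},{"x":0.074,"y":-0.0117,"z":0.08,"turn":0},{"x":0.074,"y":-0.0117,"z":0.115,"turn":0},{"x":0.074,"y":-0.0117,"z":0.128,"turn":0},{"x":0.074,"y":-0.0117,"z":0.135,"turn":0},{"x":0.074,"y":-0.0117,"z":0.135,"turn":0}]'
python3 -m crank '[{"x":0,"y":0,"z":0,"turn":0},{"x":0,"y":0,"z":0,"turn":0},{"x":0,"y":0,"z":0,"turn":0},{"x":0,"y":0,"z":0,"turn":0},{"x":0,"y":0,"z":0,"turn":0},{"x":0,"y":0,"z":0,"turn":0}]' 0.02 25
```

```text
time_s: 3.78
tool_pos: [0.5827, 0.2295, 0.0677]
tool_rot: [180.0, -0.1, 14.6]
force: [1.3, -0.0, -0.1]
grip_width: 0.0872
grasp_force: 0.0
time_s: 4.53
tool_pos: [0.5818, 0.2298, 0.0666]
tool_rot: [180.0, 0.0, 14.6]
force: [-0.1, 1.2, 0.4]
grip_width: 0.0347
grasp_force: 0.0
```

```bash
python3 -m crank '[{"x":0,"y":0,"z":0,"turn":0},{"x":0,"y":0,"z":0,"turn":0},{"x":0,"y":0,"z":-0.02,"turn":0},{"x":0,"y":0,"z":-0.06,"turn":0},{"x":0,"y":0,"z":-0.1,"turn":0},{"x":0,"y":0,"z":-0.12,"turn":0},{"x":0,"y":0,"z":-0.12,"turn":0}]'
python3 - <<'E'
from h import *
o=env.get_obs();print(o['time_s'],o['tool_pos'],o['tool_rot'],o['grasp_force'],o['force'])
print(delta(o,[.583,-.0657,.187]))
E
```

```text
time_s: 5.4
tool_pos: [0.5827, 0.2303, 0.1885]
tool_rot: [180.0, -0.2, 14.6]
force: [-0.2, 0.4, -0.2]
grip_width: 0.0203
grasp_force: 0.0
5.4 [0.58266623 0.2302779  0.18845339] [179.99549935  -0.1858198   14.59559638] 0.0 [-0.24280134  0.43075677 -0.15835811]
[-0.07426627  0.28651027  0.00123504]
```

Run:
```python
from h import *
a,c=look('wrist'); b,t=look('top')
K=imaging.get_calibration('wrist')
cr=a[100:400,120:520,::-1]; cv2.imwrite('pics/w4.png',np.hstack([cv2.resize(cr,(400,300)),cv2.resize(b[180:330,150:350,::-1],(400,300))]))
o=env.get_obs(); print(o['tool_pos'],o['grip_width'],proj(c,'wrist',[[.5827,.2268,.07],o['tool_pos']]))
```

```text
[0.58124785 0.22924451 0.18542339] 0.019788227799502747 [[324.13040103 237.77942845]
 [322.06624831 293.95851726]]
```

View pics/w4.png

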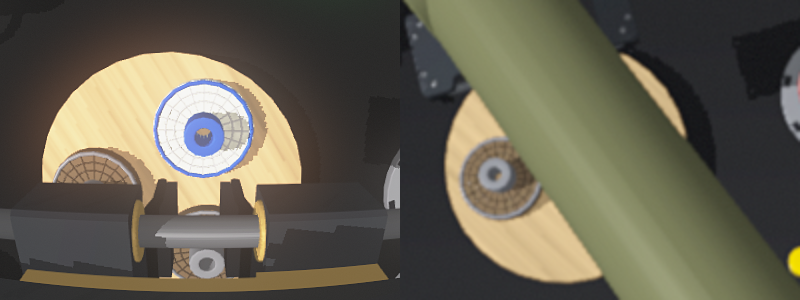

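The filter still lies flat at its old place: the hub hole is at about (323,236) and was predicted at (324,238). The fingers closed past it, so I'll go down again and check the grip before lifting.

```bash
python3 -m crank '[{"x":0,"y":0.0025,"z":0,"turn":0},{"x":0,"y":0.0025,"z":0,"turn":0},{"x":0,"y":0.0025,"z":0,"turn":0},{"x":0,"y":0.0025,"z":0,"turn":0},{"x":0,"y":0.0025,"z":0,"turn":0},{"x":0,"y":0.0025,"z":0.04,"turn":0},{"x":0,"y":0.0025,"z":0.07,"turn":0},{"x":0,"y":0.0025,"z":0.1,"turn":0},{"x":0,"y":0.0025,"z":0.113,"turn":0},{"x":0,"y":0.0025,"z":0.12,"turn":0},{"x":0,"y":0.0025,"z":0.12,"turn":0}]' 0.087 25
python3 - <<'E'
from h import *
a,c=look('wrist'); o=env.get_obs(); ps=[]
print(o['tool_pos'],o['grip_width'],proj(c,'wrist',[[.5827,.2268,.07],o['tool_pos'],o['tool_pos']-[0,0,.019]]))
cv2.imwrite('pics/w5.png',cv2.resize(a[180:400,140:500,::-1],None,fx=2,fy=2))
E
```

```text
time_s: 6.88
tool_pos: [0.5828, 0.2275, 0.0671]
tool_rot: [-180.0, -0.0, 14.6]
force: [-0.4, 0.6, -0.8]
grip_width: 0.0872
grasp_force: 0.0
[0.5830634  0.22768003 0.06751415] 0.0871810398929559 [[322.28089474 296.04057599]
 [320.72703588 293.05421344]
 [320.53706992 279.73845309]]
```

View pics/w5.png

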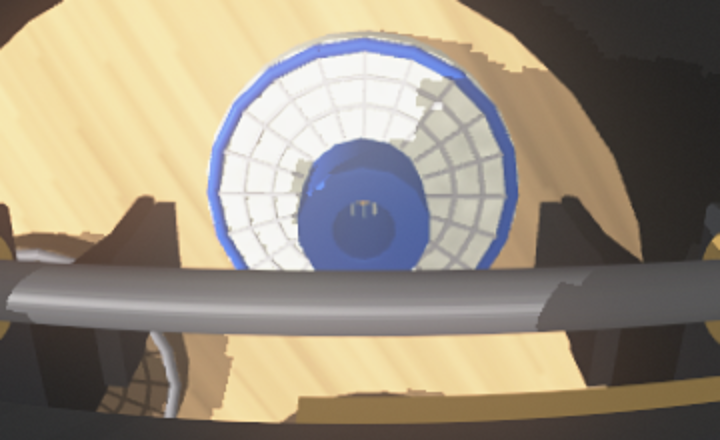

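The hub hole is at full-image (321,295), against a prediction of (322,296), and the fingers stand on either side of it. Now I'll close and watch the grip.

```bash
python3 -m crank '[{"x":0,"y":0,"z":0,"turn":0},{"x":0,"y":0,"z":0,"turn":0},{"x":0,"y":0,"z":0,"turn":0},{"x":0,"y":0,"z":0,"turn":0},{"x":0,"y":0,"z":0,"turn":0},{"x":0,"y":0,"z":0,"turn":0},{"x":0,"y":0,"z":0,"turn":0}]' 0.02 25
python3 -m crank '[{"x":0,"y":0,"z":0,"turn":0},{"x":0,"y":0,"z":0,"turn":0}]'
```

```text
time_s: 7.8
tool_pos: [0.5825, 0.2273, 0.0666]
tool_rot: [180.0, 0.0, 14.6]
force: [0.4, -0.9, -0.4]
grip_width: 0.0255
grasp_force: 0.0
time_s: 8.05
tool_pos: [0.5824, 0.2274, 0.0666]
tool_rot: [180.0, 0.0, 14.6]
force: [0.4, 0.6, 0.6]
grip_width: 0.0208
grasp_force: 0.0
```

Run:
```python
from h import *
a,c=look('wrist'); b,_=look('scene')
cv2.imwrite('pics/w6.png',np.vstack([cv2.resize(a[180:400,140:500,::-1],(560,342)),cv2.resize(b[150:260,310:490,::-1],(400,244)).copy() if 0 else cv2.copyMakeBorder(cv2.resize(b[130:250,310:490,::-1],(378,252)),0,0,0,182,0)]))
```

```text
(no output)
```

View pics/w6.png

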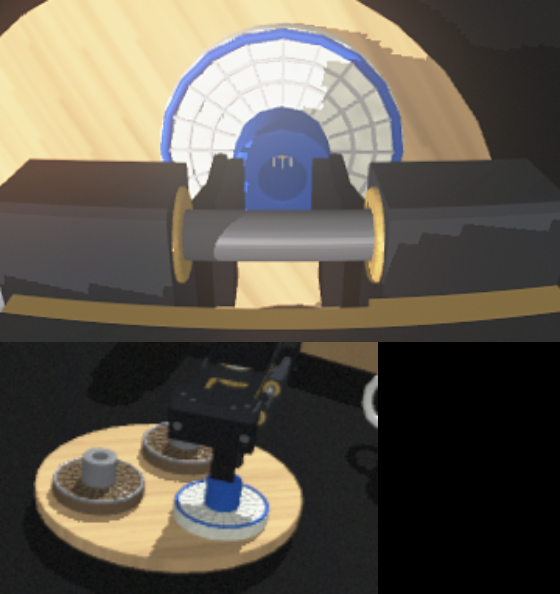

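The fingers closed above the hub top: their tips stand at least 70 mm high while the reported TCP is at 67 mm, so they reach about 20 mm less far than stated. I can safely open, go 20 mm lower and close again.

```bash
python3 -m crank '[{"x":0,"y":0,"z":-0.005,"turn":0},{"x":0,"y":0,"z":-0.005,"turn":0},{"x":0,"y":0,"z":-0.005,"turn":0},{"x":0,"y":0,"z":-0.005,"turn":0},{"x":0,"y":0,"z":-0.005,"turn":0},{"x":0,"y":0,"z":0.005,"turn":0},{"x":0,"y":0,"z":0.012,"turn":0},{"x":0,"y":0,"z":0.017,"turn":0},{"x":0,"y":0,"z":0.02,"turn":0},{"x":0,"y":0,"z":0.02,"turn":0}]' 0.07 25
python3 -m crank '[{"x":0,"y":0,"z":0,"turn":0},{"x":0,"y":0,"z":0,"turn":0},{"x":0,"y":0,"z":0,"turn":0},{"x":0,"y":0,"z":0,"turn":0},{"x":0,"y":0,"z":0,"turn":0},{"x":0,"y":0,"z":0,"turn":0},{"x":0,"y":0,"z":0,"turn":0}]' 0.02 25
```

```text
time_s: 9.4
tool_pos: [0.5823, 0.2273, 0.0463]
tool_rot: [180.0, 0.0, 14.6]
force: [0.1, -0.4, -0.1]
grip_width: 0.0697
grasp_force: 0.0
time_s: 10.28
tool_pos: [0.5825, 0.2273, 0.0466]
tool_rot: [180.0, 0.0, 14.6]
force: [1.0, -1.3, 0.9]
grip_width: 0.0331
grasp_force: 25.0
```

Gripped at 25 N. Now I'll lift it and carry it to a point just short of the base, with the camera over the dish.

```bash
python3 -m crank '[{"x":0,"y":0,"z":-0.02,"turn":0},{"x":0,"y":0,"z":-0.05,"turn":0},{"x":0,"y":0,"z":-0.09,"turn":0},{"x":-0.02,"y":0.04,"z":-0.12,"turn":0},{"x":-0.05,"y":0.09,"z":-0.12,"turn":0},{"x":-0.08,"y":0.14,"z":-0.12,"turn":0},{"x":-0.11,"y":0.19,"z":-0.12,"turn":0},{"x":-0.13,"y":0.24,"z":-0.12,"turn":0},{"x":-0.143,"y":0.27,"z":-0.12,"turn":0},{"x":-0.146,"y":0.284,"z":-0.12,"turn":0},{"x":-0.146,"y":0.284,"z":-0.12,"turn":0},{"x":-0.146,"y":0.284,"z":-0.12,"turn":0}]'
python3 - <<'E'
from h import *; import pickle
a,c=look('wrist'); a2,c2=pickle.load(open('w2.pkl','rb')); pickle.dump((a,c),open('w7.pkl','wb'))
print(plane(c2,'wrist',(213,107),.046), proj(c,'wrist',[.583,-.0657,.046]))
cv2.imwrite('pics/w7.png',a[:,:,::-1])
E
```

```text
time_s: 11.78
tool_pos: [0.5133, -0.0819, 0.1669]
tool_rot: [-180.0, -0.0, 14.8]
force: [-0.5, 0.3, -0.6]
grip_width: 0.0329
grasp_force: 25.0
[ 0.583742   -0.06402019  0.046     ] [[322.82666701 147.07751477]]
```

View pics/w7.png

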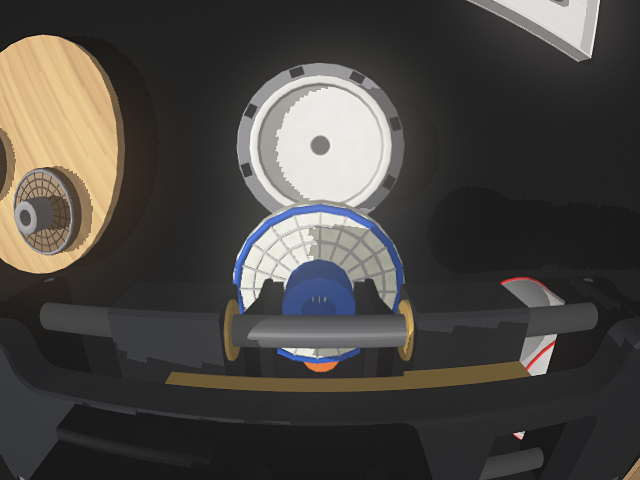

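The dish hole is at (320,145). The filter is held level below the gripper, with its rim spanning columns 233–405 and rows 203–363.

Run:
```python
from h import *; import pickle
a,c=pickle.load(open('w7.pkl','rb'))
g=a[130:162,304:336].astype(int).sum(2); m=(g<450); yy,xx=np.nonzero(m); hp=(304+xx.mean(),130+yy.mean());print(hp,m.sum(),g.min(),g.max())
hole=plane(c,'wrist',hp,.046);print('hole',hole)
o=env.get_obs();print(o['tool_pos'],o['tool_rot'])
th=np.linspace(0,2*np.pi,360)
for dz in(-.0166+.014,):
  for d in ([0,0],[.003,0],[0,.003]):
    ctr=np.array(o['tool_pos'])+[d[0],d[1],dz]
    q=proj(c,'wrist',ctr+.045*np.c_[np.cos(th),np.sin(th),0*th]); print(d,q.min(0),q.max(0))
# blue rim extents
h=cv2.cvtColor(a,cv2.COLOR_RGB2HSV); m=cv2.inRange(h,(105,120,50),(125,255,255)); m[:, :200]=0;m[:,440:]=0;m[:190]=0;m[380:]=0
y,x=np.nonzero(m);print(x.min(),x.max(),y.min(),y.max())
t=np.array([hole[0],hole[1],o['tool_pos'][2]]);print(delta(o,t))
```

```text
(np.float64(319.79553903345726), np.float64(144.91449814126395)) 269 363 742
hole [ 0.58404773 -0.06296984  0.046     ]
[ 0.51320053 -0.0819165   0.16679825] [-1.79960272e+02 -2.57192239e-02  1.47979708e+01]
[0, 0] [233.98411261 203.84056104] [407.41020474 364.80944029]
[0.003, 0] [235.00941732 197.85091782] [409.26851375 360.5462517 ]
[0, 0.003] [228.46777486 202.26428321] [402.10801964 363.68688715]
233 402 205 362
[ 7.33365538e-02 -2.23032372e-04  3.30743451e-05]
```

```bash
python3 -m crank '[{"x":0.03,"y":0.0004,"z":0,"turn":0},{"x":0.06,"y":0.0004,"z":0.01,"turn":0},{"x":0.0733,"y":0.0004,"z":0.04,"turn":0},{"x":0.0733,"y":0.0004,"z":0.07,"turn":0},{"x":0.0733,"y":0.0004,"z":0.085,"turn":0},{"x":0.0733,"y":0.0004,"z":0.085,"turn":0},{"x":0.0733,"y":0.0004,"z":0.088,"turn":0},{"x":0.0733,"y":0.0004,"z":0.091,"turn":0},{"x":0.0733,"y":0.0004,"z":0.094,"turn":0},{"x":0.0733,"y":0.0004,"z":0.094,"turn":0}]'
```

```text
time_s: 13.08
tool_pos: [0.5837, -0.0663, 0.0726]
tool_rot: [180.0, 0.0, 14.6]
force: [0.3, 0.5, -0.7]
grip_width: 0.0324
grasp_force: 25.0
```

```bash
python3 -m crank '[{"x":0,"y":0,"z":0.003,"turn":0},{"x":0,"y":0,"z":0.006,"turn":0},{"x":0,"y":0,"z":0.008,"turn":0},{"x":0,"y":0,"z":0.0095,"turn":0},{"x":0,"y":0,"z":0.0095,"turn":0}]'
```

```text
time_s: 13.7
tool_pos: [0.5837, -0.0662, 0.063]
tool_rot: [-180.0, 0.0, 14.6]
force: [0.3, -0.3, -0.2]
grip_width: 0.0329
grasp_force: 25.0
```

```bash
python3 -m crank '[{"x":0,"y":0,"z":0,"turn":0},{"x":0,"y":0,"z":0,"turn":0},{"x":0,"y":0,"z":0,"turn":0},{"x":0,"y":0,"z":-0.02,"turn":0},{"x":0,"y":0,"z":-0.06,"turn":0},{"x":-0.03,"y":0,"z":-0.11,"turn":0},{"x":-0.073,"y":0,"z":-0.14,"turn":0},{"x":-0.073,"y":0,"z":-0.14,"turn":0},{"x":-0.073,"y":0,"z":-0.14,"turn":0}]' 0.07
python3 - <<'E'
from h import *; import pickle
a,c=look('wrist'); o=env.get_obs();print(o['tool_pos'],o['tool_rot']); pickle.dump((a,c,o),open('w8.pkl','wb'))
print(proj(c,'wrist',[[.5838,-.0645,.086],[.5838,-.0645,.060],[.44,-.105,.109]]))
cv2.imwrite('pics/w8.png',cv2.resize(a[60:360,120:520,::-1],(800,600)))
E
```

```text
time_s: 14.82
tool_pos: [0.5136, -0.0845, 0.2037]
tool_rot: [179.9, -0.1, 14.6]
force: [0.5, -0.0, -0.5]
grip_width: 0.0698
grasp_force: 0.0
[ 0.5134953  -0.08418037  0.20288554] [-1.79980100e+02 -4.47229880e-03  1.46348876e+01]
[[317.66289028 145.38793534]
 [317.69923796 145.41510784]
 [321.38040881 334.39899827]]
```

View pics/w8.png

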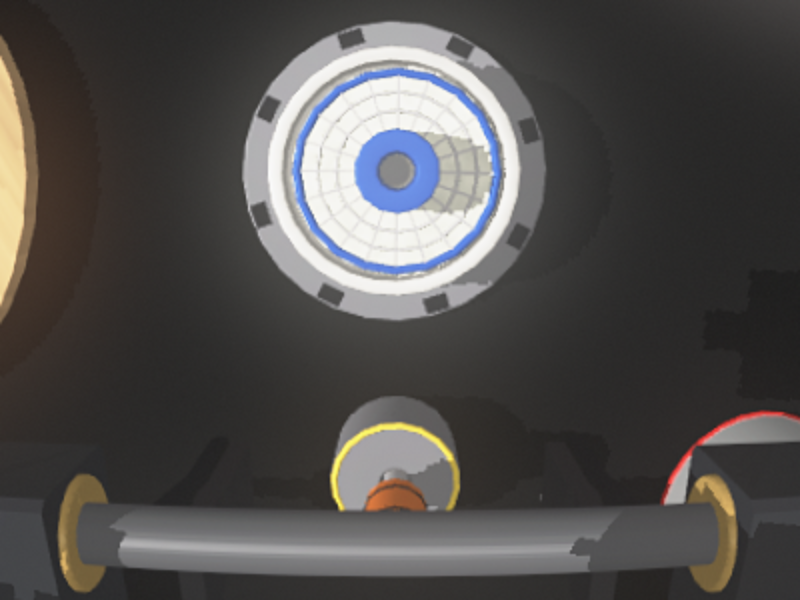

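The filter is seated flat in the dish: its rim is centred at crop (397,170) and the drum at about (394,171). The rod head is half hidden by the bar at crop (395,490). From here on I'll measure numerically.

Run:
```python
from h import *; import pickle
a,c,o=pickle.load(open('w8.pkl','rb')); a2,c2=pickle.load(open('w2.pkl','rb')); t=imaging.get_calibration('top')
def circ(a,box,lo,hi):
    x0,y0,x1,y1=box; m=cv2.inRange(cv2.cvtColor(a[y0:y1,x0:x1],cv2.COLOR_RGB2HSV),lo,hi)
    n,l,s,ce=cv2.connectedComponentsWithStats(m); i=1+np.argmax(s[1:,4]); pts=cv2.findNonZero((l==i).astype('uint8'))
    e=cv2.fitEllipse(cv2.convexHull(pts)); return np.array(e[0])+[x0,y0],e[1]
hub=circ(a,(285,110,350,180),(105,120,60),(125,255,255));print('hub',hub,plane(c,'wrist',hub[0],.086))
rim=circ(a,(255,80,385,210),(100,110,60),(125,255,255)); print('rim?',rim)
# drum (bright white) & flange outer: everything brighter than bench
m=(a[60:230,225:410].min(2)>90).astype('uint8'); n,l,s,ce=cv2.connectedComponentsWithStats(m);i=1+np.argmax(s[1:,4]);e=cv2.fitEllipse(cv2.convexHull(cv2.findNonZero((l==i).astype('uint8'))));print('flange',np.array(e[0])+[225,60],e[1],plane(c,'wrist',np.array(e[0])+[225,60],.012))
for v in(150,190,215):
    r=circ(a2,(180,225,235,285),(8,150,v),(17,255,255));print('rod',v,r,plane(c2,'wrist',r[0],.108),tri([(c2,'wrist',r[0]),(t,'top',(398.5,286))]))
print(env.get_obs()['qpos'])
```

```text
hub (array([318.11006165, 144.9360466 ]), (40.891998291015625, 41.462894439697266)) [ 0.5842295  -0.06474585  0.086     ]
rim? (array([318.02656937, 144.99272156]), (41.09938049316406, 41.712501525878906))
flange [316.59564972 144.90563202] (149.92678833007812, 151.30697631835938) [ 0.58404019 -0.06327725  0.012     ]
rod 150 (array([202.76102829, 258.9162941 ]), (26.499252319335938, 28.63306999206543)) [ 0.44109266 -0.1018443   0.108     ] [ 0.43937241 -0.10290922  0.10617262]
rod 190 (array([202.49829674, 259.25096512]), (24.545440673828125, 28.184968948364258)) [ 0.44069164 -0.10163923  0.108     ] [ 0.43926849 -0.10286273  0.10689825]
rod 215 (array([202.44979858, 259.33433151]), (24.420162200927734, 27.337608337402344)) [ 0.44059615 -0.10160479  0.108     ] [ 0.43924205 -0.10285788  0.10705746]
[ 46.1782414    5.44553183 -41.80253295 100.87835151   3.73233835
  75.0894417  -71.82244491]
```

```bash
python3 -m crank '[{"x":-0.04,"y":0.02,"z":0,"turn":-0.18},{"x":-0.08,"y":0.04,"z":0,"turn":-0.36},{"x":-0.101,"y":0.048,"z":0,"turn":-0.54},{"x":-0.101,"y":0.048,"z":0,"turn":-0.72},{"x":-0.101,"y":0.048,"z":0,"turn":-0.9},{"x":-0.101,"y":0.048,"z":0,"turn":-1.08},{"x":-0.101,"y":0.048,"z":0,"turn":-1.08},{"x":-0.101,"y":0.048,"z":0,"turn":-1.08}]' 0.06
cat >> h.py <<'E'
def circ(a,box,lo,hi):
    x0,y0,x1,y1=box; m=cv2.inRange(cv2.cvtColor(np.ascontiguousarray(a[y0:y1,x0:x1]),cv2.COLOR_RGB2HSV),lo,hi)
    n,l,s,ce=cv2.connectedComponentsWithStats(m); i=1+np.argmax(s[1:,4]); pts=cv2.findNonZero((l==i).astype('uint8'))
    e=cv2.fitEllipse(cv2.convexHull(pts)); return np.array(e[0])+[x0,y0],e[1],s[i]
E
python3 - <<'E'
from h import *; import pickle
a,c=look('wrist'); o=env.get_obs(); pickle.dump((a,c,o),open('w9.pkl','wb'))
a2,c2=pickle.load(open('w2.pkl','rb'))
print(o['tool_pos'],o['tool_rot'],o['qpos'][6])
u=proj(c,'wrist',[[.4405,-.1022,.108]])[0].astype(int);print(u)
print([(list(map(int,s)),list(map(float,p))) for s,p in blobs(a,*C['orange'],80)])
for v in(100,150,200):
    r=circ(a,(u[0]-45,u[1]-45,u[0]+45,u[1]+45),(8,150,v),(17,255,255));p=plane(c,'wrist',r[0],.108);print(v,r,p,tri([(c2,'wrist',(202.5,259.1)),(c,'wrist',r[0])]))
print(delta(o,[p[0],p[1],.07]))
E
```

```text
time_s: 15.88
tool_pos: [0.4277, -0.156, 0.2025]
tool_rot: [-179.9, -0.1, 76.4]
force: [0.3, -0.8, 0.0]
grip_width: 0.0602
grasp_force: 0.0
[ 0.42766671 -0.15612862  0.20264566] [-1.79945623e+02 -4.18452936e-02  7.63848465e+01] 6.088072038409498
[317 170]
[([298, 151, 39, 38, 813], [318.3, 173.1]), ([326, 251, 23, 29, 499], [336.7, 265.7])]
100 (array([317.02819061, 169.29906082]), (37.712913513183594, 37.81989288330078), array([ 26,  26,  39,  38, 813], dtype=int32)) [ 0.4402281 -0.1012038  0.108    ] [ 0.44022157 -0.10126805  0.10648264]
150 (array([317.07593155, 169.29373169]), (37.646236419677734, 37.792198181152344), array([ 27,  26,  38,  38, 809], dtype=int32)) [ 0.44026228 -0.10120815  0.108     ] [ 0.44025121 -0.10127592  0.10654255]
200 (array([317.01366425, 169.32971573]), (37.537132263183594, 37.641231536865234), array([ 27,  26,  38,  38, 796], dtype=int32)) [ 0.44021274 -0.10122289  0.108     ] [ 0.44021398 -0.10127766  0.10648397]
[ 0.05621925 -0.00060536  0.13268738]
```

```bash
python3 -m crank '[{"x":0.04,"y":-0.0006,"z":0,"turn":0},{"x":0.0562,"y":-0.0006,"z":0.03,"turn":0},{"x":0.0562,"y":-0.0006,"z":0.07,"turn":0},{"x":0.0562,"y":-0.0006,"z":0.105,"turn":0},{"x":0.0562,"y":-0.0006,"z":0.125,"turn":0},{"x":0.0562,"y":-0.0006,"z":0.134,"turn":0},{"x":0.0562,"y":-0.0006,"z":0.134,"turn":0}]'
python3 -m crank '[{"x":0,"y":0,"z":0,"turn":0},{"x":0,"y":0,"z":0,"turn":0},{"x":0,"y":0,"z":0,"turn":0},{"x":0,"y":0,"z":0,"turn":0},{"x":0,"y":0,"z":0,"turn":0},{"x":0,"y":0,"z":0,"turn":0},{"x":0,"y":0,"z":0,"turn":0}]' 0.015 40
```

```text
time_s: 16.8
tool_pos: [0.44, -0.1016, 0.069]
tool_rot: [-180.0, -0.0, 76.4]
force: [-0.2, -0.5, -0.7]
grip_width: 0.06
grasp_force: 0.0
time_s: 17.68
tool_pos: [0.4402, -0.1018, 0.0693]
tool_rot: [180.0, 0.0, 76.5]
force: [-0.6, -0.4, 2.2]
grip_width: 0.0274
grasp_force: 40.0
```

```bash
python3 -m crank '[{"x":0,"y":0,"z":-0.02,"turn":0},{"x":0,"y":0,"z":-0.06,"turn":0},{"x":0,"y":0,"z":-0.11,"turn":0},{"x":0.01,"y":0.02,"z":-0.12,"turn":0},{"x":0.035,"y":0.065,"z":-0.12,"turn":0},{"x":0.055,"y":0.105,"z":-0.12,"turn":0},{"x":0.069,"y":0.131,"z":-0.12,"turn":0},{"x":0.069,"y":0.131,"z":-0.12,"turn":0},{"x":0.069,"y":0.131,"z":-0.12,"turn":0}]'
python3 - <<'E'
from h import *; import pickle
a,c=look('wrist'); o=env.get_obs(); pickle.dump((a,c,o),open('w10.pkl','wb'))
print(o['tool_pos'],o['tool_rot'],o['grasp_force'],o['grip_width'])
p=o['tool_pos']
print(proj(c,'wrist',[[p[0],p[1],p[2]-.0693],[p[0],p[1],p[2]-.0693+.03],[.5842,-.0647,.086]]))
h=cv2.cvtColor(a,cv2.COLOR_RGB2HSV)
for r in range(205,300,6): print(r,''.join('B' if (105<=H<=125 and S>120) else 'O' if (5<=H<=18 and S>130) else 'w' if (V>200) else 'g' if V>110 else 'd' if V>50 else '.' for H,S,V in h[r,270:370:2]))
E
```

```text
time_s: 18.8
tool_pos: [0.5827, -0.0654, 0.1884]
tool_rot: [-179.9, 0.0, 76.5]
force: [0.1, 0.4, -1.4]
grip_width: 0.0272
grasp_force: 40.0
[ 0.58264029 -0.0657139   0.18873502] [-1.79936863e+02  4.90244858e-02  7.64506581e+01] 39.99030233826488 0.027211859182863354
[[318.12756654 255.15492996]
 [318.02273985 269.62683057]
 [319.88759902 240.75556615]]
205 ggwBBgwwwwwgwwwwwwwwwwwwwwwwwwwwwwwwwwwwwwwwwBBwwg
211 gBBgwwwwwwwwwwwwwwwwwwwwwwwwwwwwwwwwwwwwwwwwwwwgBg
217 wBgwwwwwwwwwwwwwwwwwBBBBBBBBBBBwwwwwwwwwwwwwwwwwBB
223 BgwwwwwwwwwwwwwwwBBBBBBBBBBBBBBBggwwwwwwwwwwwwwwwB
229 BwwwwgwwwwgwwwwgBBBBBBBBBBBBBBBBBBgwwwwwwwwwwwwwww
235 BwwwwwwwwwwwwwwBBBBBBgggggggggBBBBBBgwwwwwwwwwwwwB
241 BgwwwwwwwwwwwwwBBBBBggggggggggBBBBBBggwwwwwwwwwwwB
247 wBgwwwwwwwwwwwwBBBBBBBgBBBBBBBBBBBBggggwwwwwwwwwBB
253 ggBgwwwwwwwwwwwwwwBBBgwgggggBBBBBgggggggwwwwwwwBBg
259 wgggBBwwwwwwwwwwwwwwggwgggggggggggggggggwwwwwBBggw
265 wwwwggBBwwwwwwwwwwwwggggggggggggggggggggwwwBBgwwww
271 ddwwwwwggBBBwwwwwwwOOOOOOOOOOgggggggggBBBggwwwwwdd
277 dddggwwwwwwwwggOOdOOOOOOOOOOOOdddOgBBgwwwwwwwdgddd
283 ddddddddddwwwdOOOOOOOOOOOOOOOOOOOOgdOwwddddddddddd
289 ddddddddddddOOOOOOOOOOOOOOOOOOOOOOOOOgdddddddddddd
295 dddddddddddOOOOOddOOOOOOOOOOOOddddOOOOdddddddddddd
```

Run:
```python
from h import *; import pickle
a,c,o=pickle.load(open('w10.pkl','rb'));h=cv2.cvtColor(a,cv2.COLOR_RGB2HSV)
for r in range(231,272,2): print(r,''.join('B' if (105<=H<=125 and S>110) else 'O' if (5<=H<=18 and S>130) else 'w' if (V>200) else chr(97+V//20) for H,S,V in h[r,298:346]))
```

```text
231 wwBBBBBBBBBBBBBBBBBiihhiijBBBBBBBBBBBBBBBBjwwwww
233 wwBBBBBBBBBBBBBiihhhhhhhhhhhiBBBBBBBBBBBBBgijwww
235 wwBBBBBBBBBBBBghhihhhhhhhhiihgiBBBBBBBBBBBBiiiww
237 wBBBBBBBBBBBBgggghhijjjjjhggggghBBBBBBBBBBBhhhjw
239 wBBBBBBBBBBBgggggggggggghgggggghBBBBBBBBBBBBijiw
241 wBBBBBBBBBBBggggggggggggggggggBhBBBBBBBBBBBiijii
243 wBBBBBBBBBBBBggggggggggggghBBBBBBBBBBBBBBBBhiijj
245 wwBBBBBBBBBBBhhggggghhBBBBBBBBBBBBBBBBBBBBBiihhi
247 wwBBBBBBBBBBBBBBBBBBBBBBBBBBBBBBBBBBBBBBBBhijjji
249 wwwBBBBBBBBBBBBBBBBBBBBBBBBBBBBBBBBBBBBBBBijjiih
251 wwwiBBBBBBBBBBBwwjwwkjjjjwBBBBBBBBBBBBBBhiijihhh
253 wwwwwwBBBBBBBjjwwkjjjjjjiiijBBBBBBBBBBjijihhhiij
255 wwwwwwwwBBBBjjjkwkjjjjjjiihhiBBBBBBBBiijjihhhhii
257 wwwjwwwwwwBijjjkwwjjjjjjiihhhBBBBBihiihhhgjjjihh
259 wwwwwwwwwwwjjjjwwwjjjjjjiihhhijiiihhhhhijjjiiiii
261 wwwwwwwwwwwijjjwwjjjjjjjiiihgghhhiiihhijjjjiiiii
263 wwwwwwwwwwwijjjwwjjjjjjjiiihghjjjjjjiihijjjiiihh
265 wwwwwwwwwwwijjjkkjjjjjjjiiihghjjjjjjjjihjjihhiii
267 wwwwwwwwwwwjjjjkkjjjjjjjiiihggijjjjjjihhhhgijjji
269 wwwwwwwwwwjjijwwwwwwwOOOwwjhgghiihhhhijiihjjjjji
271 wwwwwwwwwOOOOOOOOOOOOOOOOOOOOOjjjijjjjjjjhhjjjii
```

The tip end's top edge is at row 250.5 and column 318, just as predicted, and the hub hole is centred about 1 mm off. I'll correct that and descend.

```bash
python3 -m crank '[{"x":0.0017,"y":0.001,"z":0.015,"turn":0},{"x":0.0017,"y":0.001,"z":0.025,"turn":0},{"x":0.0017,"y":0.001,"z":0.03,"turn":0},{"x":0.0017,"y":0.001,"z":0.036,"turn":0},{"x":0.0017,"y":0.001,"z":0.042,"turn":0},{"x":0.0017,"y":0.001,"z":0.05,"turn":0},{"x":0.0017,"y":0.001,"z":0.06,"turn":0},{"x":0.0017,"y":0.001,"z":0.06,"turn":0}]'
python3 -m crank '[{"x":0,"y":0,"z":0.005,"turn":0},{"x":0,"y":0,"z":0.01,"turn":0},{"x":0,"y":0,"z":0.015,"turn":0},{"x":0,"y":0,"z":0.02,"turn":0},{"x":0,"y":0,"z":0.02,"turn":0}]'
```

```text
time_s: 19.85
tool_pos: [0.5842, -0.0638, 0.1279]
tool_rot: [-179.9, 0.0, 76.5]
force: [-0.1, 0.1, -0.8]
grip_width: 0.027
grasp_force: 40.0
time_s: 20.48
tool_pos: [0.5846, -0.0639, 0.1086]
tool_rot: [-180.0, 0.0, 76.5]
force: [0.3, 0.3, -0.2]
grip_width: 0.0271
grasp_force: 40.0
```

```bash
python3 -m crank '[{"x":0,"y":0,"z":0.005,"turn":0},{"x":0,"y":0,"z":0.01,"turn":0},{"x":0,"y":0,"z":0.014,"turn":0},{"x":0,"y":0,"z":0.017,"turn":0},{"x":0,"y":0,"z":0.019,"turn":0},{"x":0,"y":0,"z":0.02,"turn":0},{"x":0,"y":0,"z":0.02,"turn":0}]'
python3 -m crank '[{"x":0,"y":0,"z":0.001,"turn":0},{"x":0,"y":0,"z":0.002,"turn":0},{"x":0,"y":0,"z":0.002,"turn":0}]'
```

```text
time_s: 21.35
tool_pos: [0.585, -0.0639, 0.0891]
tool_rot: [180.0, 0.0, 76.5]
force: [0.6, -1.0, -1.9]
grip_width: 0.0271
grasp_force: 40.0
time_s: 21.72
tool_pos: [0.585, -0.0639, 0.0875]
tool_rot: [180.0, 0.0, 76.5]
force: [-0.5, 0.5, 2.8]
grip_width: 0.027
grasp_force: 40.0
```

```bash
python3 -m crank '[{"x":0,"y":0,"z":0.0007,"turn":0},{"x":0,"y":0,"z":0.0014,"turn":0},{"x":0,"y":0,"z":0.0014,"turn":0}]'
```

```text
time_s: 22.1
tool_pos: [0.5851, -0.0639, 0.0874]
tool_rot: [180.0, 0.1, 76.5]
force: [-4.5, -0.2, 10.9]
grip_width: 0.0274
grasp_force: 40.0
```

The head is on the hub: 11 N of contact, with the height stopped at the expected value. I'll release and go to look at the shroud knob.

```bash
python3 -m crank '[{"x":0,"y":0,"z":0,"turn":0},{"x":0,"y":0,"z":0,"turn":0},{"x":0,"y":0,"z":0,"turn":0},{"x":0,"y":0,"z":-0.02,"turn":0},{"x":0,"y":0,"z":-0.06,"turn":0},{"x":0,"y":0,"z":-0.11,"turn":0},{"x":0,"y":0,"z":-0.16,"turn":0},{"x":-0.05,"y":-0.01,"z":-0.165,"turn":0},{"x":-0.11,"y":-0.022,"z":-0.165,"turn":0},{"x":-0.17,"y":-0.034,"z":-0.165,"turn":0},{"x":-0.23,"y":-0.046,"z":-0.165,"turn":0},{"x":-0.28,"y":-0.055,"z":-0.165,"turn":0}]' 0.07
python3 -m crank '[{"x":-0.05,"y":-0.01,"z":0,"turn":0},{"x":-0.0686,"y":-0.0133,"z":0,"turn":0},{"x":-0.0686,"y":-0.0133,"z":0,"turn":0},{"x":-0.0686,"y":-0.0133,"z":0,"turn":0}]'
python3 - <<'E'
from h import *; import pickle
a,c=look('wrist'); o=env.get_obs(); pickle.dump((a,c,o),open('w11.pkl','wb')); b,t=look('top'); sc,s=look('scene')
print(o['tool_pos'],o['tool_rot'])
u=proj(c,'wrist',[[.453,-.319,.166]])[0].astype(int);print(u,proj(t,'top',[.453,-.319,.166]),proj(t,'top',[.584,-.064,.126]))
print('top',[(list(map(int,q)),list(map(float,p))) for k in('red','orange') for q,p in blobs(b,*C[k],40)])
print('scene',[(list(map(int,q)),list(map(float,p))) for k in('orange','blue') for q,p in blobs(sc,*C[k],40)], proj(s,'scene',[[.584,-.064,.126],[.584,-.064,.086]]))
for v in(100,150,190):
    r=circ(a,(u[0]-50,u[1]-50,u[0]+50,u[1]+50),(0,140,v),(6,255,255));p=plane(c,'wrist',r[0],.166);print(v,r,p,tri([(c,'wrist',r[0]),(t,'top',(514,271))]))
E
```

```text
time_s: 23.6
tool_pos: [0.4648, -0.3257, 0.2525]
tool_rot: [179.9, 0.1, 76.4]
force: [0.7, -0.3, -0.3]
grip_width: 0.0699
grasp_force: 0.0
time_s: 24.1
tool_pos: [0.4387, -0.3844, 0.2514]
tool_rot: [179.9, -0.0, 76.7]
force: [-0.4, 0.7, -0.4]
grip_width: 0.0696
grasp_force: 0.0
[ 0.43871977 -0.38440769  0.25126985] [ 1.79953247e+02 -3.31196460e-02  7.66991563e+01]
[316 154] [[514.5275744  271.20768435]] [[375.81167819 213.07314829]]
top [([243, 98, 39, 15, 366], [261.9, 105.0]), ([504, 263, 21, 18, 275], [513.9, 271.6]), ([371, 208, 13, 15, 71], [376.4, 215.9]), ([435, 283, 11, 11, 63], [439.8, 288.2])]
scene [([323, 234, 18, 29, 434], [331.5, 247.3]), ([205, 265, 13, 20, 217], [211.2, 273.9]), ([318, 256, 23, 22, 270], [329.4, 268.4]), ([304, 258, 28, 30, 69], [312.0, 274.9])] [[333.00097352 238.04899115]
 [332.34380334 258.40096755]]
100 (array([319.1843338 , 155.87730408]), (46.14155960083008, 46.42802429199219), array([  30,   29,   47,   47, 1656], dtype=int32)) [ 0.4549178  -0.32032341  0.166     ] [ 0.45481757 -0.32061774  0.15684352]
150 (array([319.1843338 , 155.87730408]), (46.14155960083008, 46.42802429199219), array([  30,   29,   47,   47, 1656], dtype=int32)) [ 0.4549178  -0.32032341  0.166     ] [ 0.45481757 -0.32061774  0.15684352]
190 (array([319.1843338 , 155.87730408]), (46.14155960083008, 46.42802429199219), array([  30,   29,   47,   47, 1656], dtype=int32)) [ 0.4549178  -0.32032341  0.166     ] [ 0.45481757 -0.32061774  0.15684352]
```

The rod is home: in the scene view its head spans rows 234–263 and its top matches the prediction. The knob is at (0.455, -0.320), so I'll grip it.

```bash
python3 -m crank '[{"x":0.05,"y":0.0009,"z":0,"turn":0},{"x":0.066,"y":0.0009,"z":0.03,"turn":0},{"x":0.066,"y":0.0009,"z":0.065,"turn":0},{"x":0.066,"y":0.0009,"z":0.095,"turn":0},{"x":0.066,"y":0.0009,"z":0.11,"turn":0},{"x":0.066,"y":0.0009,"z":0.117,"turn":0},{"x":0.066,"y":0.0009,"z":0.117,"turn":0}]'
python3 -m crank '[{"x":0,"y":0,"z":0,"turn":0},{"x":0,"y":0,"z":0,"turn":0},{"x":0,"y":0,"z":0,"turn":0},{"x":0,"y":0,"z":0,"turn":0},{"x":0,"y":0,"z":0,"turn":0},{"x":0,"y":0,"z":0,"turn":0},{"x":0,"y":0,"z":0,"turn":0}]' 0.02 50
```

```text
time_s: 25.12
tool_pos: [0.4537, -0.3229, 0.1342]
tool_rot: [180.0, 0.0, 76.5]
force: [0.1, -0.7, 0.2]
grip_width: 0.07
grasp_force: 0.0
time_s: 26.0
tool_pos: [0.4536, -0.3229, 0.1339]
tool_rot: [180.0, 0.0, 76.5]
force: [1.1, -0.6, 0.6]
grip_width: 0.0333
grasp_force: 50.1
```

Gripped at 50 N. I'll lift it straight up and carry it over the base at moderate speed.

```bash
python3 -m crank '[{"x":0,"y":0,"z":-0.01,"turn":0},{"x":0,"y":0,"z":-0.03,"turn":0},{"x":0,"y":0,"z":-0.06,"turn":0},{"x":0,"y":0,"z":-0.09,"turn":0},{"x":0,"y":0,"z":-0.12,"turn":0},{"x":0,"y":0,"z":-0.14,"turn":0},{"x":0,"y":0,"z":-0.15,"turn":0},{"x":0,"y":0,"z":-0.15,"turn":0},{"x":0.015,"y":0.004,"z":-0.15,"turn":0},{"x":0.045,"y":0.011,"z":-0.15,"turn":0},{"x":0.08,"y":0.019,"z":-0.15,"turn":0},{"x":0.115,"y":0.027,"z":-0.15,"turn":0}]'
python3 -m crank '[{"x":0.035,"y":0.008,"z":0,"turn":0},{"x":0.07,"y":0.017,"z":0,"turn":0},{"x":0.105,"y":0.025,"z":0,"turn":0},{"x":0.135,"y":0.032,"z":0,"turn":0},{"x":0.155,"y":0.037,"z":0,"turn":0},{"x":0.165,"y":0.0395,"z":0,"turn":0},{"x":0.165,"y":0.0395,"z":0,"turn":0},{"x":0.165,"y":0.0395,"z":0,"turn":0},{"x":0.165,"y":0.0395,"z":0,"turn":0},{"x":0.165,"y":0.0395,"z":0,"turn":0}]'
python3 - <<'E'
from h import *; import pickle
a,c=look('wrist'); o=env.get_obs(); pickle.dump((a,c,o),open('w12.pkl','wb'))
print(o['tool_pos'],o['tool_rot'],o['grasp_force'])
print(delta(o,[.5836,-.0662,.2]))
# red bands of shroud seen from wrist
h=cv2.cvtColor(a,cv2.COLOR_RGB2HSV); m=cv2.inRange(h,(0,110,70),(6,255,255))|cv2.inRange(h,(174,110,70),(180,255,255))
n,l,s,ce=cv2.connectedComponentsWithStats(m); print([(s[i].tolist()) for i in range(1,n) if s[i][4]>15])
th=np.linspace(0,2*np.pi,360); p=np.array(o['tool_pos']); ax=np.array([.234,.972,0])*.0028
for z in(0,.126):
    q=proj(c,'wrist',p+ax+[0,0,z-.1339]+.061*np.c_[np.cos(th),np.sin(th),0*th]);print(z,q.min(0),q.max(0))
E
```

```text
time_s: 27.5
tool_pos: [0.5068, -0.2147, 0.2827]
tool_rot: [-179.9, -0.1, 76.5]
force: [-0.1, -1.0, -2.7]
grip_width: 0.0328
grasp_force: 50.1
time_s: 28.75
tool_pos: [0.5833, -0.067, 0.2838]
tool_rot: [180.0, 0.0, 76.4]
force: [0.2, 0.4, -2.1]
grip_width: 0.0332
grasp_force: 50.1
[ 0.58333568 -0.06675864  0.2837857 ] [1.79994808e+02 1.80577410e-02 7.64221347e+01] 50.11319863144308
[0.00063149 0.00011819 0.08378552]
[[493, 0, 19, 11, 154], [204, 156, 228, 127, 898], [280, 256, 78, 59, 3642], [432, 256, 2, 27, 35], [310, 348, 20, 2, 26]]
0 [246.81750485 156.66325338] [389.13698377 295.52757087]
0.126 [204.06342923 164.64177241] [431.61178763 378.57073964]
```

The shroud's red top band spans columns 204–432, which matches the model, so it is centred. Lowering.

```bash
python3 -m crank '[{"x":0.0006,"y":0,"z":0.01,"turn":0},{"x":0.0006,"y":0,"z":0.03,"turn":0},{"x":0.0006,"y":0,"z":0.055,"turn":0},{"x":0.0006,"y":0,"z":0.075,"turn":0},{"x":0.0006,"y":0,"z":0.084,"turn":0},{"x":0.0006,"y":0,"z":0.09,"turn":0},{"x":0.0006,"y":0,"z":0.096,"turn":0},{"x":0.0006,"y":0,"z":0.1,"turn":0},{"x":0.0006,"y":0,"z":0.1,"turn":0}]'
python3 -m crank '[{"x":0,"y":0,"z":0.008,"turn":0},{"x":0,"y":0,"z":0.017,"turn":0},{"x":0,"y":0,"z":0.025,"turn":0},{"x":0,"y":0,"z":0.031,"turn":0},{"x":0,"y":0,"z":0.035,"turn":0},{"x":0,"y":0,"z":0.037,"turn":0},{"x":0,"y":0,"z":0.037,"turn":0}]'
```

```text
time_s: 29.92
tool_pos: [0.5836, -0.0656, 0.1837]
tool_rot: [-180.0, 0.0, 76.5]
force: [0.3, 0.8, -3.1]
grip_width: 0.0334
grasp_force: 50.1
time_s: 30.8
tool_pos: [0.5836, -0.0656, 0.1467]
tool_rot: [180.0, 0.0, 76.5]
force: [-0.1, -0.8, -2.7]
grip_width: 0.0327
grasp_force: 50.1
```

Target height is 0.146; I'll lower the last bit until it touches.

```bash
python3 -m crank '[{"x":0,"y":0,"z":0.0005,"turn":0},{"x":0,"y":0,"z":0.001,"turn":0},{"x":0,"y":0,"z":0.0015,"turn":0},{"x":0,"y":0,"z":0.0015,"turn":0}]'
```

```text
time_s: 31.3
tool_pos: [0.584, -0.0657, 0.1458]
tool_rot: [179.9, 0.0, 76.5]
force: [-0.2, -0.7, -0.0]
grip_width: 0.033
grasp_force: 50.1
```

The weight has come off the wrist, so it is standing. Release and retreat, then check from the fixed cameras.

```bash
python3 -m crank '[{"x":0,"y":0,"z":0,"turn":0},{"x":0,"y":0,"z":0,"turn":0},{"x":0,"y":0,"z":0,"turn":0},{"x":0,"y":0,"z":0,"turn":0},{"x":0,"y":0,"z":-0.02,"turn":0},{"x":0,"y":0,"z":-0.06,"turn":0},{"x":0,"y":0,"z":-0.11,"turn":0},{"x":-0.04,"y":0,"z":-0.14,"turn":0},{"x":-0.073,"y":0,"z":-0.14,"turn":0},{"x":-0.073,"y":0,"z":-0.14,"turn":0},{"x":-0.073,"y":0,"z":-0.14,"turn":0},{"x":-0.073,"y":0,"z":-0.14,"turn":0}]' 0.07
python3 - <<'E'
from h import *
a,c=look('wrist'); sc,s=look('scene'); o=env.get_obs(); print(o['tool_pos'],o['force'],o['grip_width'])
b=[.584,-.0635]
r=circ(a,(270,100,370,200),(0,140,90),(6,255,255));print('knob',r,plane(c,'wrist',r[0],.178))
print('scene',[(k,q.tolist()) for k in C for q,p in blobs(sc,*C[k],40) if 280<p[0]<430 and p[1]<340])
th=np.linspace(0,2*np.pi,360)
for z,rr in((.178,.017),(.138,.017),(.138,.061),(.014,.061)):
    q=proj(s,'scene',np.c_[b[0]+rr*np.cos(th),b[1]+rr*np.sin(th),0*th+z]);print(z,rr,q.min(0),q.max(0))
E
```

```text
time_s: 32.8
tool_pos: [0.5668, -0.1348, 0.2856]
tool_rot: [180.0, -0.0, 76.6]
force: [0.2, 0.7, 0.4]
grip_width: 0.07
grasp_force: 0.0
[ 0.56674673 -0.1351999   0.2852939 ] [-0.27990056  0.02467328  0.4366963 ] 0.07019369763668998
knob (array([319.2802887 , 144.44906616]), (42.369590759277344, 42.559814453125), array([  28,   24,   43,   42, 1420], dtype=int32)) [ 0.5849645  -0.06291456  0.178     ]
scene [('red', [389, 27, 26, 26, 579]), ('red', [322, 205, 22, 32, 586]), ('red', [295, 298, 71, 19, 90])]
0.178 0.017 [323.07576595 204.33089356] [345.10335056 215.89340838]
0.138 0.017 [322.6267387  225.75216567] [344.14889989 237.66207328]
0.138 0.061 [294.73524867 211.29394174] [372.0552894  254.13161133]
0.014 0.061 [295.3185858  270.87784776] [367.4937955  316.67518446]
```

The knob spans rows 205–237 and the lower band ends at row 317, both matching the seated prediction. Handing in.

```bash
python3 -c "
from cell import env
print(env.sign_off())"
```

```text
the job is handed in; nothing more can be done
None
```

The job is handed in at about 33 s: the filter is seated in the dish, the rod is home with its head on the hub, and the shroud stands on the flange. The first two tries at gripping the filter closed above its hub without touching it. Nothing was dropped and the dusty filters were not touched, but sign-off returned no verdict.

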